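Re-divide the microscope accessory tray

TASK

Slide the dividers of the steel accessory tray along so that the long phase slider and the shorter black slide case lying on the bench each get a compartment of their own between the eyepiece and the oil bottle already stored at the tray's two ends, and lay each part flat on the tray floor in its compartment. Keep the eyepiece and the bottle standing in their end compartments, do not drop the two parts, and leave everything else on the bench where it is.

Things in the scene. Friction and masses are not known exactly. Their poses are not given: they have to be found in the camera images.
- tray: Fixed steel tray on the bench. Origin: centre of its underside. y runs along its length (to the robot's left, yaw up to 14 deg), x across it, away from the robot. Inside 390 mm (y) by 98 mm (x), floor's upper face at z = 4 mm, walls 4 mm thick, rims at 42 mm with a 12 mm wide rail along each long side. Three dividers make four compartments in a row; at the start the middle two are too short for both parts.
- divider_right_pull (a point): Tray divider (nearest the -y end): 6 mm (y) white plate across the inside, top at z = 35 mm, with a black upright pull in the middle, 24 (x) by 12 mm (y), top at z = 80 mm. Point: on the pull's centre line, 65 mm above the tray's underside; axes as the tray's. Slides along y only, its centre from -168 to -70 mm from the tray's; takes 2.5 N and stays put. Shoes 16 mm long (y) ride on the rails, top at 48 mm.
- divider_right (a joint): Slide of that divider along the tray's +y, m; at 0 the plate's centre is at y = -90 mm of the tray.
- divider_mid_pull (a point): Tray divider (the middle one): 6 mm (y) white plate across the inside, top at z = 35 mm, with a black upright pull in the middle, 24 (x) by 12 mm (y), top at z = 80 mm. Point: on the pull's centre line, 65 mm above the tray's underside; axes as the tray's. Slides along y only, its centre from -50 to +50 mm from the tray's; takes 2.5 N and stays put. Shoes 16 mm long (y) ride on the rails, top at 48 mm.
- divider_mid (a joint): Slide of that divider along the tray's +y, m; at 0 the plate's centre is at y = 0 mm of the tray.
- divider_left_pull (a point): Tray divider (nearest the +y end): 6 mm (y) white plate across the inside, top at z = 35 mm, with a black upright pull in the middle, 24 (x) by 12 mm (y), top at z = 80 mm. Point: on the pull's centre line, 65 mm above the tray's underside; axes as the tray's. Slides along y only, its centre from +70 to +168 mm from the tray's; takes 2.5 N and stays put. Shoes 16 mm long (y) ride on the rails, top at 48 mm.
- divider_left (a joint): Slide of that divider along the tray's +y, m; at 0 the plate's centre is at y = +90 mm of the tray.
- slider_center (a point): Phase slider, a flat aluminium bar with three round windows on top, 36 mm (x) by 150 mm (its y axis) by 12 mm thick, about 140 g, lying loose on the bench to the left or the right of the tray. The point is its centre, half-way up.
- case_center (a point): Slide case, a flat black plastic box with a small paper label on top, a steel clasp and hinges, 40 mm (x) by 105 mm (its y axis) by 18 mm thick, about 90 g, lying loose on the bench on the other side of the tray. It stays shut. The point is its centre, half-way up.
- eyepiece_center (a point): Eyepiece standing upright on the tray floor in one of the two end compartments (either): black, round, 50 mm tall, 38 mm across at the foot and 30 mm in its upper half, 110 g, loose; it slides along if a divider pushes it. The point is its centre, half-way up.
- oil_center (a point): Amber immersion-oil bottle with a black cap, standing upright on the tray floor in the other end compartment: 34 mm across at the foot, tapering upwards, 60 mm tall, 60 g, loose; it slides along if a divider pushes it. The point is its centre, half-way up.
- flask: Bystander: clear culture flask lying flat between the robot and the tray, body 50 x 72 x 24 mm, with an orange cap that reaches 68 mm from the centre along its +y. Origin: centre of the body's underside.
- dish: Bystander: lidded clear Petri dish, 90 mm across, 15 mm high, between the robot and the tray. Origin: centre of its underside.
- media: Bystander: standing glass medium bottle, 72 mm across, 150 mm tall. Origin: centre of its underside.
- objective_can: Bystander: clear objective can, 43 mm across, 58 mm tall, standing. Origin: centre of its underside.
- tip_box: Bystander: pipette tip box 83 x 121 x 63 mm, beyond the tray. Origin: centre of its underside.
- tube_rack: Bystander: white rack with capped tubes, 70 x 165 mm, 109 mm tall, beyond the tray. Origin: centre of its underside.
- coverslips: Bystander: small hinged plastic box of coverslips, 30 x 30 x 20 mm. Origin: centre of its underside.
- forceps: Bystander: steel forceps lying flat, 8 x 130 x 5 mm, long in their own y. Origin: centre of the underside.

How it is judged:
By the outcome, as a careful person would: the job done as asked, in the order asked, and still so for the second after the job is handed in, with the robot touching nothing.
It also fails if it takes over 67 s, if anything falls off the work surface, if the arm or the gripper's body presses on something with over 40 N, if the wrist force passes 120 N, or if a joint passes its speed limit or range.

ROBOT

A 6-joint arm with a two-finger parallel gripper is mounted at the origin on the work surface. World frame = base frame: x ahead of the robot, y to its left, z up, the work surface at z = 0. Lengths are in m, angles in rad, forces in N, time in s.
With the tool pointing down it reaches from about 0.4 to 0.825 m from the base axis. Payload 7 kg.
Tool frame: the origin (TCP) lies at the very end of the fingers, on their centre line; the grasp point (between the pads) lies 19 mm behind it; z points along the fingers, y is the line along which they close (so a half turn about z gives the same grasp; the last joint's range is limited). The gripper opens to 88 mm and grips with 3 to 60 N. Pads are 19 mm wide; open, the fingers measure 130 mm over their backs; the gripper's body (78 mm by 193 mm) begins 47 mm behind the grasp point.
Start: joints at [-0.866, 0.359, 0.012, 0, -1.224, -0.288], TCP at [0.273, -0.617, 0.227] pointing down, gripper open.
Joint ranges: [-3.07, 3.07], [-1.43, 2.12], [-1.02, 1.25], [-3.03, 1.67], [-3.05, -0], [-3.03, 3.03]. Speed limits (rad/s): [2.39, 2.39, 3.01, 3.14, 3.14, 3.14].

INTERFACE

Orientations are given as [roll, pitch, yaw] about the fixed x, y, z axes, in that order (R = Rz(yaw) Ry(pitch) Rx(roll)).
In Python, from station import arm gives the robot as it stands.
- The arm moves only by the tool step_arm, never from a script. Its argument "rows" is a list of rows, each a list of 5 numbers: the shift along the world's x, y, z in m, then the turn about the world's z in rad, then the finger opening in m, from 0 to 0.0876. In form: [[x, y, z, spin, gripper], ...]. A call has 1 to 20 rows; each row is the pose to reach, as a shift and turn from the pose commanded when the call began; what a row does not reach only later rows make up. A row lasts 1/10 s, in which the tool goes at most 50 mm and 8.59 degrees, less where a joint would pass 70% of its speed; a pose out of reach is approached as far as the arm can. A call with a gripper value outside its range is refused whole. The fingers move at their own pace and stop on an object; "newtons" is the grip in N (left out, the last holds). Time passes only in rows, so rows that repeat a pose let the fingers close. It gives the time, the measured TCP pose, the force, the opening and the grip force at its end, in the units of the state.
- arm.get_state(): the state, without advancing time (a new reading comes with each control period).
- arm.grab_frame(name): name is "scene" or "top"; returns a dict with "color" (420x560x3 uint8, blue, green, red), "vfov" (degrees; the focal length in pixels is half the picture's height over the tangent of half this angle, whatever the lens; pixels are square), "cx", "cy" (the principal point, pixels), "rvec" (rotation vector, rad) and "tvec" (3), from world to camera coordinates, as OpenCV has them. Camera axes: x right, y down, z forward; pixel columns grow to the right and rows downward; lengths in m; the calibration is good to about 2 mm. A picture is of the moment at which its call begins. There is no depth.
- arm.job_done(): hands the job in; it is judged then, once.
The state is a dict: "t": time; "q": joint angles; "qd": joint speeds; "joint_efforts": joint torques, N m; "eef_pos": TCP position; "ee_rot": TCP orientation; "force": force on the tool from outside, world axes, zero at the start; "moment": the same for the moment, N m; "width": finger opening in m; "gripper_force": force on a finger pad.
Only numpy, scipy, OpenCV 4.12 (cv2) and the standard library are available. Lean on these libraries where they do the work, as an engineer would, in place of code of your own. Each camera call takes 0.05 s, during which the arm holds its last target. There are 200 camera calls.

## Working session

There is one attempt and no reset: what is moved stays moved. The work goes in short steps, Python scripts to look and compute and a tool call to move; the robot and the scene stay as the last step left them, time stands still between calls to the robot, and variables do not carry over. Pictures are saved under pics/ and viewed, at most 10 in all, crops included, and the job is handed in when it is done.

Besides the shell and the picture viewer there is one more tool, called after "Call:" as name([rows], argument=value, ...), one row to a line, values as JSON. step_arm: Moves the arm, as the interface text tells. Its arguments: {"type":"object","properties":{"rows":{"type":"array"},"newtons":{"type":"number"}},"required":["rows"]}

```bash
mkdir -p pics; cat > h.py <<'E'
import numpy as np, cv2
from station import arm
def grab(n,fn=None):
    f=arm.grab_frame(n); 
    if fn: cv2.imwrite(fn,f["color"])
    np.savez(n+".npz",**f); return f
def cam(n):
    f=dict(np.load(n+".npz")); h=f["color"].shape[0]
    fl=h/2/np.tan(np.radians(float(f["vfov"]))/2)
    K=np.array([[fl,0,float(f["cx"])],[0,fl,float(f["cy"])],[0,0,1]])
    return f,K,cv2.Rodrigues(f["rvec"])[0],f["tvec"].reshape(3)
def ray(n,uv,z):
    f,K,R,t=cam(n); d=R.T@np.linalg.solve(K,[uv[0],uv[1],1]); c=-R.T@t
    return c+d*(z-c[2])/d[2]
def proj(n,P):
    f,K,R,t=cam(n); return cv2.projectPoints(np.atleast_2d(np.array(P,float)),f["rvec"],t,K,None)[0][:,0]
E
python3 - <<'E'
from h import *
s=arm.get_state(); print(s)
for n in("top","scene"):
    f=grab(n); cv2.imwrite(f"pics/{n}0.png",cv2.resize(f["color"],(800,600),interpolation=cv2.INTER_CUBIC)); print(n,f["vfov"],f["cx"],f["cy"],f["rvec"],f["tvec"])
E
```

```text
{'t': 0.0, 'q': array([-8.65889791e-01,  3.59381821e-01,  1.10744093e-02, -3.44649813e-04,
       -1.22411326e+00, -2.88105663e-01]), 'qd': array([-0.00012929, -0.00100774, -0.00044884,  0.0002208 , -0.00016618,
        0.00032118]), 'joint_efforts': array([ 2.88853098e-04, -5.82727432e+01,  2.93063396e+01,  6.99750647e+00,
        7.05208411e-03, -1.69954874e-04]), 'eef_pos': array([ 0.27304537, -0.61677706,  0.22563373]), 'ee_rot': array([ 3.13994320e+00, -1.50937885e-04, -2.72490902e+00]), 'force': array([ 0.82546665, -0.15415275,  0.24992972]), 'moment': array([ 0.00375297,  0.03389391, -0.01311708]), 'gripper_force': 0.0, 'width': 0.08749283414443566}
top 52.87028740724929 277.6001589941354 209.39037724538653 [ 2.13660116 -2.08264795  0.19402385] [0.03255339 0.56928874 1.18479283]
scene 55.29522588192687 279.3108649523322 202.5743386406803 [ 2.10334578  1.54663512 -0.47395242] [-0.19228026 -0.39124293  1.27313924]
```

```bash
ls -la . pics
```

```text
.:
total 1400
drwxr-xr-x  3 agent agent   4096 Dec  3 09:43 .
drwxr-xr-x 23 root  root    4096 Dec  3 09:43 ..
-rw-r--r--  1 agent agent    657 Dec  3 09:43 h.py
drwxr-xr-x  2 agent agent   4096 Dec  3 09:43 pics
-rw-r--r--  1 agent agent 707128 Dec  3 09:43 scene.npz
-rw-r--r--  1 agent agent 707128 Dec  3 09:43 top.npz

pics:
total 1032
drwxr-xr-x 2 agent agent   4096 Dec  3 09:43 .
drwxr-xr-x 3 agent agent   4096 Dec  3 09:43 ..
-rw-r--r-- 1 agent agent 531751 Dec  3 09:43 scene0.png
-rw-r--r-- 1 agent agent 514737 Dec  3 09:43 top0.png
```

View pics/top0.png

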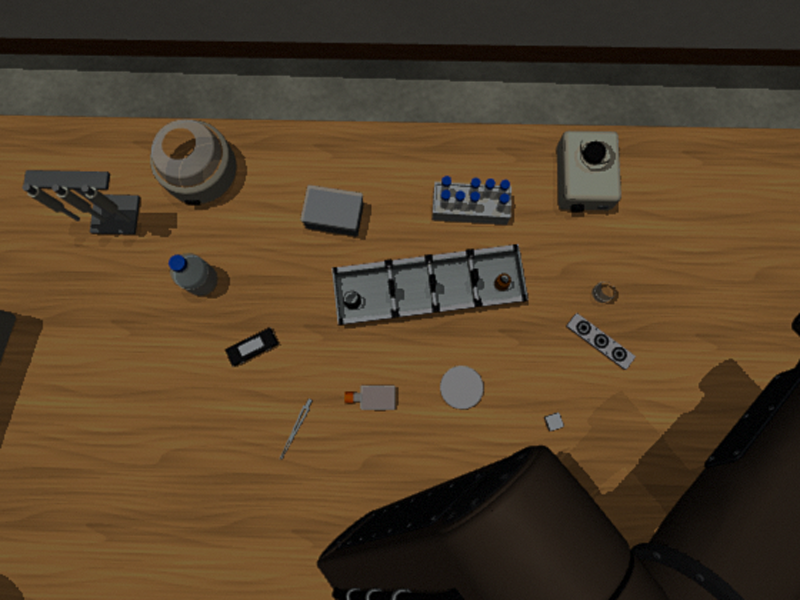

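View pics/scene0.png

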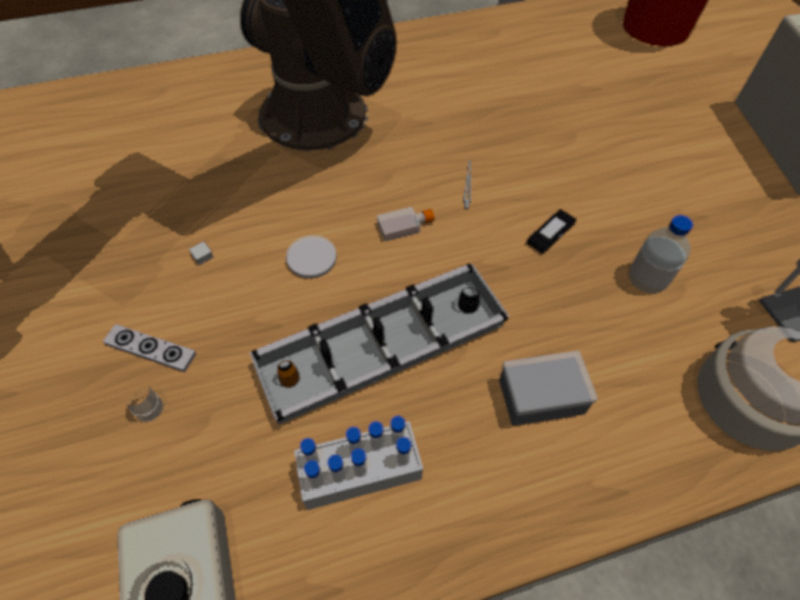

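```bash
python3 - <<'E'
from h import *
im=cam("top")[0]["color"]
R=lambda x,y,w,h,s:cv2.resize(im[y:y+h,x:x+w],None,fx=s,fy=s,interpolation=cv2.INTER_CUBIC)
c=np.zeros((600,800,3),np.uint8)
c[:330,:750]=R(225,165,150,66,5)
c[340:590,:400]=R(150,222,80,50,5)
c[340:590,400:]=R(385,212,80,50,5)
cv2.imwrite("pics/crop.png",c)
for n,pts in dict(top=[(341,325),(527,301),(517,246),(334,268)]).items():
    for p in pts: print(ray(n,np.array(p)*.7,.042))
E
```

```text
[0.51395459 0.16081917 0.042     ]
[ 0.57391232 -0.22348358  0.042     ]
[ 0.69210632 -0.20426209  0.042     ]
[0.63503819 0.1810745  0.042     ]
```

View pics/crop.png

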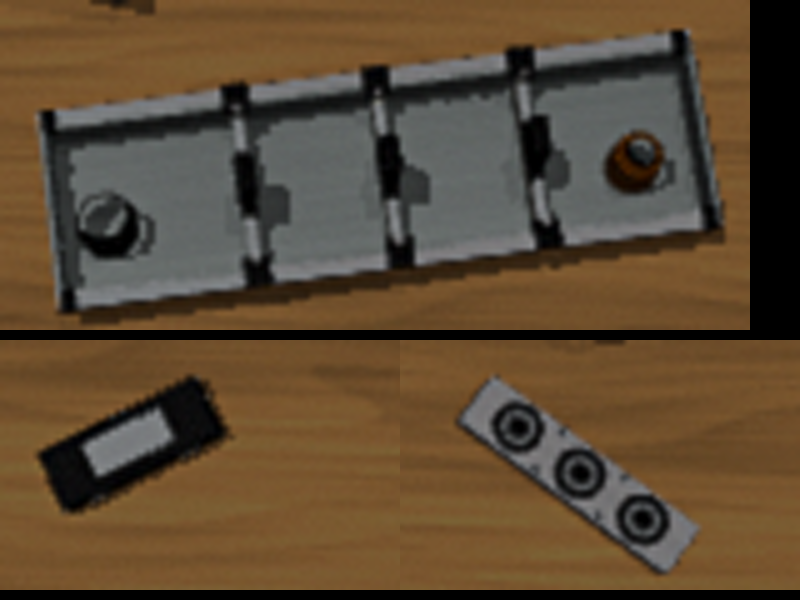

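```bash
python3 - <<'E'
from h import *
def W(pts,o,off,z): return np.array([ray("top",np.array(o)+(np.array(p)-off+.5)/5-.5,z)[:2] for p in pts])
o=(225,165);z0=np.array([0,0])
f,K,R,t=cam("top");print("cam",-R.T@t)
C=W([(40,113),(682,32),(722,228),(62,310)],o,z0,.042)
c=C.mean(0); d=(C[0]-C[1]+C[3]-C[2])/2; L=np.linalg.norm(d); yaw=np.arctan2(-d[0],d[1])
print("tray",c,yaw,L,np.linalg.norm(C[0]-C[3]))
ex=np.array([np.cos(yaw),np.sin(yaw)]);ey=np.array([-ex[1],ex[0]])
loc=lambda p:np.round([(p-c)@ex,(p-c)@ey],4)
for n,a in dict(left=[(235,98),(258,272)],mid=[(376,80),(401,252)],right=[(520,60),(548,235)]).items():
    w=W(a,o,z0,.048).mean(0); print(n,w,loc(w))
for n,p,z in [("eye",(107,212),.054),("oil",(642,152),.064)]:
    w=W([p],o,z0,z)[0];print(n,w,loc(w))
for n,a,o2,off,z in [("case",[(40,458),(72,513),(228,433),(197,377)],(150,222),(0,340),.017),("slider",[(457,422),(492,378),(700,530),(665,574)],(385,212),(400,340),.012)]:
    P=W(a,o2,np.array(off),z);m=P.mean(0);l=(P[0]+P[1]-P[2]-P[3])/2
    print(n,m,"len",np.linalg.norm(l),"wid",np.linalg.norm(P[0]-P[1]),"yaw",np.arctan2(-l[0],l[1]))
# others, full picture px/.7
for n,p,z in [("rackL",(432,218),.0),("rackR",(512,222),.0),("rackLtop",(434,183),.08),("tipR",(360,236),0),("tipL",(303,229),0),("dishc",(461,388),.015),("can",(604,293),.0),("media cap",(180,262),.15),("flaskcap",(345,397),.012)]:
    w=ray("top",np.array(p)*.7,z)[:2];print(n,w,loc(w))
E
```

```text
cam [0.3231378  0.02471178 1.27430559]
tray [ 0.60599004 -0.01866873] 0.15155653510598477 0.39256086157480496 0.12114088874189084
left [0.59389802 0.0589718 ] [-0.0002  0.0786]
mid [ 0.60749467 -0.02521535] [ 0.0005 -0.0067]
right [ 0.62088543 -0.11163656] [ 0.0007 -0.0942]
eye [0.57382651 0.14067176] [-0.0077  0.1624]
oil [ 0.61534074 -0.17324393] [-0.0141 -0.1542]
case [0.46740299 0.34824362] len 0.10380360784570485 wid 0.0390494863078487 yaw 0.5112946941099539
slider [ 0.49829738 -0.38112476] len 0.14940549341410975 wid 0.03507878797119444 yaw -0.634436703612693
rackL [ 0.76474753 -0.02531251] [ 0.1559 -0.0305]
rackR [ 0.75944331 -0.20175541] [ 0.1241 -0.2042]
rackLtop [ 0.81414914 -0.0251903 ] [ 0.2048 -0.0379]
tipR [0.71962578 0.13250578] [0.1352 0.1323]
tipL [0.73286793 0.25923929] [0.1674 0.2556]
dishc [ 0.39282766 -0.09016766] [-0.2215 -0.0385]
can [ 0.604009   -0.39720055] [-0.0591 -0.3739]
media cap [0.61263277 0.46615531] [0.0798 0.4783]
flaskcap [0.36826811 0.14905396] [-0.2097  0.2017]
```

Call:
step_arm([
  [0.348, 0.505, 0, -0.265, 0.045],
  [0.348, 0.505, 0, -0.265, 0.045],
  [0.348, 0.505, 0, -0.265, 0.045],
  [0.348, 0.505, 0, -0.265, 0.045],
  [0.348, 0.505, 0, -0.265, 0.045],
  [0.348, 0.505, 0, -0.265, 0.045],
  [0.348, 0.505, 0, -0.265, 0.045],
  [0.348, 0.505, 0, -0.265, 0.045],
  [0.348, 0.505, 0, -0.265, 0.045],
  [0.348, 0.505, 0, -0.265, 0.045],
  [0.348, 0.505, 0, -0.265, 0.045],
  [0.348, 0.505, 0, -0.265, 0.045],
  [0.348, 0.505, 0, -0.265, 0.045],
  [0.348, 0.505, -0.04, -0.265, 0.045],
  [0.348, 0.505, -0.08, -0.265, 0.045],
  [0.348, 0.505, -0.11, -0.265, 0.045],
  [0.348, 0.505, -0.11, -0.265, 0.045],
], newtons=20)

```text
t: 1.8
eef_pos: [0.6177, -0.1124, 0.1117]
ee_rot: [3.14, -0.009, -2.991]
force: [0.0, -0.3, -0.0]
width: 0.0454
gripper_force: 0.0
```

```bash
python3 - <<'E'
from h import *
s=arm.get_state();print(s["t"],s["eef_pos"],s["ee_rot"],s["q"])
f=grab("scene");p=proj("scene",[[.6209,-.1116,.08]])[0];print(p)
x,y=map(int,p-[50,38]);cv2.imwrite("pics/s1.png",cv2.resize(f["color"][y:y+75,x:x+100],None,fx=8,fy=8,interpolation=cv2.INTER_CUBIC))
E
```

```text
1.8 [ 0.61774068 -0.11235453  0.11171312] [ 3.14022658 -0.00872127 -2.99066211] [ 1.29776705e-01  3.79581244e-01 -2.35776618e-01 -1.43782784e-03
 -9.64187167e-01 -1.54882359e+00]
[226.7031193 239.6027091]
```

View pics/s1.png

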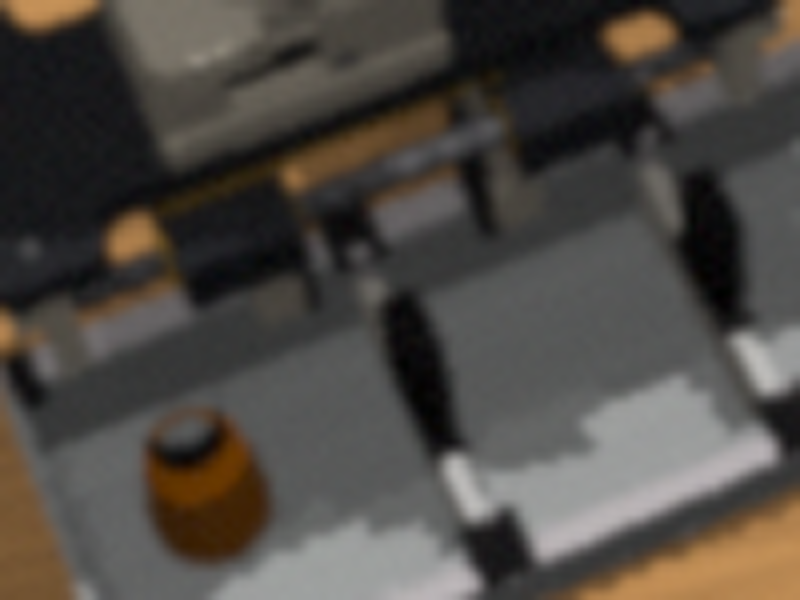

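Call:
step_arm([
  [0, 0, -0.025, 0, 0.045],
  [0, 0, -0.045, 0, 0.045],
  [0, 0, -0.045, 0, 0.0],
  [0, 0, -0.045, 0, 0.0],
  [0, 0, -0.045, 0, 0.0],
  [0, 0, -0.045, 0, 0.0],
  [0, 0, -0.045, 0, 0.0],
], newtons=20)

```text
t: 2.55
eef_pos: [0.6219, -0.1122, 0.0728]
ee_rot: [-3.141, 0.002, -2.99]
force: [-0.5, -0.1, 4.0]
width: 0.0118
gripper_force: 20.0
```

Call:
step_arm([
  [0.0012, -0.008, 0, 0, 0],
  [0.003, -0.02, 0, 0, 0],
  [0.0045, -0.03, 0, 0, 0],
  [0.0053, -0.035, 0, 0, 0],
  [0.006, -0.0395, 0, 0, 0],
  [0.0067, -0.044, 0, 0, 0],
  [0.0074, -0.0485, 0, 0, 0],
  [0.008, -0.0525, 0, 0, 0],
  [0.0083, -0.0545, 0, 0, 0],
  [0.0083, -0.0545, 0, 0, 0],
])

```text
t: 3.55
eef_pos: [0.6304, -0.1672, 0.0728]
ee_rot: [-3.141, 0.002, -2.99]
force: [-0.7, 1.1, 5.7]
width: 0.012
gripper_force: 20.0
```

Call:
step_arm([
  [0, 0, 0, 0, 0.03],
  [0, 0, 0, 0, 0.03],
  [0, 0, 0.035, 0, 0.03],
  [-0.006, 0.036, 0.035, 0, 0.045],
  [-0.014, 0.086, 0.035, 0, 0.045],
  [-0.023, 0.142, 0.035, 0, 0.045],
  [-0.023, 0.142, 0.035, 0, 0.045],
  [-0.023, 0.142, 0.035, 0, 0.045],
  [-0.023, 0.142, 0.015, 0, 0.045],
  [-0.023, 0.142, -0.003, 0, 0.045],
  [-0.023, 0.142, -0.003, 0, 0],
  [-0.023, 0.142, -0.003, 0, 0],
  [-0.023, 0.142, -0.003, 0, 0],
  [-0.023, 0.142, -0.003, 0, 0],
  [-0.023, 0.142, -0.003, 0, 0],
])

```text
t: 5.05
eef_pos: [0.6071, -0.0249, 0.0694]
ee_rot: [-3.141, 0.001, -2.99]
force: [0.9, -0.5, 1.5]
width: 0.0114
gripper_force: 20.0
```

Call:
step_arm([
  [-0.0012, 0.008, 0, 0, 0],
  [-0.0027, 0.018, 0, 0, 0],
  [-0.004, 0.026, 0, 0, 0],
  [-0.004, 0.026, 0, 0, 0],
  [-0.004, 0.026, 0, 0, 0.04],
  [-0.004, 0.026, 0, 0, 0.04],
  [-0.004, 0.026, 0.035, 0, 0.04],
  [-0.008, 0.05, 0.038, 0, 0.04],
  [-0.013, 0.084, 0.038, 0, 0.04],
  [-0.013, 0.084, 0.038, 0, 0.04],
  [-0.013, 0.084, 0.018, 0, 0.04],
  [-0.013, 0.084, 0, 0, 0.04],
  [-0.013, 0.084, 0, 0, 0],
  [-0.013, 0.084, 0, 0, 0],
  [-0.013, 0.084, 0, 0, 0],
  [-0.013, 0.084, 0, 0, 0],
  [-0.013, 0.084, 0, 0, 0],
])

```text
t: 6.75
eef_pos: [0.5941, 0.0593, 0.0695]
ee_rot: [3.141, 0.001, -2.99]
force: [0.0, -1.1, 1.8]
width: 0.0119
gripper_force: 20.0
```

Call:
step_arm([
  [-0.0015, 0.01, 0, 0, 0],
  [-0.0037, 0.024, 0, 0, 0],
  [-0.0058, 0.038, 0, 0, 0],
  [-0.007, 0.046, 0, 0, 0],
  [-0.0081, 0.053, 0, 0, 0],
  [-0.0092, 0.06, 0, 0, 0],
  [-0.0098, 0.064, 0, 0, 0],
  [-0.0101, 0.0662, 0, 0, 0],
  [-0.0101, 0.0662, 0, 0, 0],
])

```text
t: 7.65
eef_pos: [0.5837, 0.1269, 0.0694]
ee_rot: [3.141, 0.001, -2.989]
force: [-0.4, -0.7, 6.2]
width: 0.0119
gripper_force: 20.0
```

Call:
step_arm([
  [0, 0, 0, 0, 0.04],
  [0, 0, 0, 0, 0.04],
  [0, 0, 0.04, 0, 0.04],
  [0, 0, 0.08, 0.14, 0.06],
  [-0.02, 0.04, 0.1, 0.29, 0.06],
  [-0.04, 0.08, 0.1, 0.43, 0.06],
  [-0.06, 0.12, 0.1, 0.58, 0.06],
  [-0.08, 0.16, 0.1, 0.72, 0.06],
  [-0.1, 0.2, 0.1, 0.87, 0.06],
  [-0.117, 0.222, 0.1, 1.01, 0.06],
  [-0.117, 0.222, 0.1, 1.16, 0.06],
  [-0.117, 0.222, 0.1, 1.3, 0.06],
  [-0.117, 0.222, 0.1, 1.45, 0.06],
  [-0.117, 0.222, 0.1, 1.59, 0.06],
  [-0.117, 0.222, 0.1, 1.74, 0.06],
  [-0.117, 0.222, 0.1, 1.88, 0.06],
  [-0.117, 0.222, 0.1, 1.93, 0.06],
  [-0.117, 0.222, 0.1, 1.93, 0.06],
])

```text
t: 9.45
eef_pos: [0.4659, 0.3477, 0.1682]
ee_rot: [3.141, 0.0, -1.059]
force: [0.1, -0.4, -0.0]
width: 0.0605
gripper_force: 0.0
```

```bash
python3 - <<'E'
from h import *
s=arm.get_state();print(s["t"],s["eef_pos"],s["ee_rot"],s["q"])
f=grab("scene");im=f["color"]
c=np.zeros((600,800,3),np.uint8)
c[:340]=cv2.resize(im[185:300,170:370],None,fx=4,fy=4,interpolation=cv2.INTER_CUBIC)[:340]
c[345:600,:400]=cv2.resize(im[130:193,350:450],None,fx=4,fy=4,interpolation=cv2.INTER_CUBIC)[:255] if False else np.pad(cv2.resize(im[130:193,350:450],None,fx=4,fy=4,interpolation=cv2.INTER_CUBIC),((0,3),(0,0),(0,0)))
g=grab("top")["color"]
c[345:597,405:]=cv2.resize(g[165:228,225:375],(395,252),interpolation=cv2.INTER_CUBIC)
cv2.imwrite("pics/s2.png",c)
E
```

```text
9.45 [0.46593259 0.34771354 0.1681949 ] [ 3.14092699e+00  1.35979357e-04 -1.05909662e+00] [ 9.77028070e-01  2.51331223e-01 -2.80713551e-01 -4.87465004e-04
 -1.03928547e+00 -4.65081140e-01]
```

View pics/s2.png

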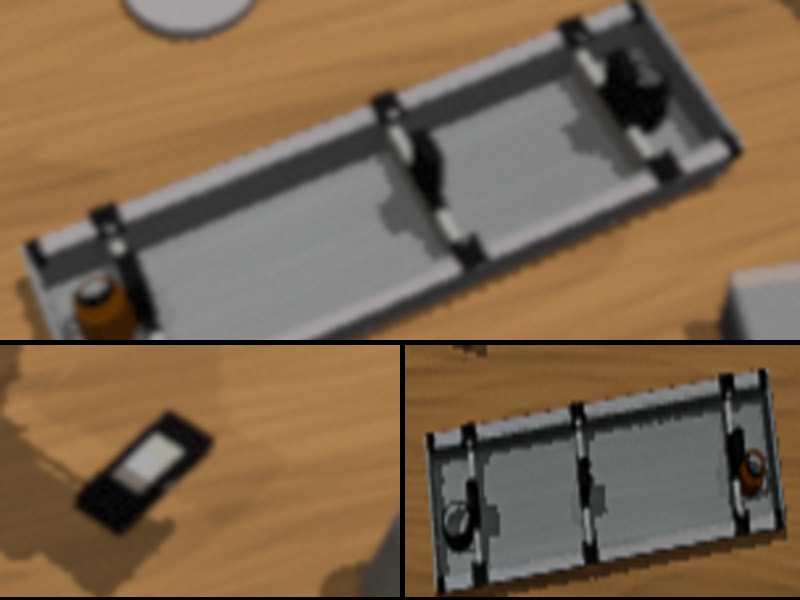

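Call:
step_arm([
  [0.001, 0, -0.045, 0, 0.06],
  [0.001, 0, -0.09, 0, 0.06],
  [0.001, 0, -0.13, 0, 0.06],
  [0.001, 0, -0.15, 0, 0.06],
  [0.001, 0, -0.163, 0, 0.06],
  [0.001, 0, -0.163, 0, 0.06],
  [0.001, 0, -0.163, 0, 0.02],
  [0.001, 0, -0.163, 0, 0.02],
  [0.001, 0, -0.163, 0, 0.02],
  [0.001, 0, -0.163, 0, 0.02],
  [0.001, 0, -0.163, 0, 0.02],
], newtons=25)

```text
t: 10.65
eef_pos: [0.4682, 0.3486, 0.007]
ee_rot: [-3.139, 0.001, -1.059]
force: [-0.6, 0.5, 7.4]
width: 0.0396
gripper_force: 25.0
```

Call:
step_arm([
  [0, 0, 0.02, 0, 0.02],
  [0, 0, 0.05, 0, 0.02],
  [0, 0, 0.09, 0, 0.02],
  [0.006, -0.014, 0.113, -0.02, 0.02],
  [0.022, -0.05, 0.113, -0.08, 0.02],
  [0.038, -0.086, 0.113, -0.14, 0.02],
  [0.054, -0.122, 0.113, -0.2, 0.02],
  [0.07, -0.158, 0.113, -0.26, 0.02],
  [0.086, -0.195, 0.113, -0.32, 0.02],
  [0.102, -0.232, 0.113, -0.36, 0.02],
  [0.115, -0.262, 0.113, -0.36, 0.02],
  [0.1253, -0.2852, 0.113, -0.36, 0.02],
  [0.1253, -0.2852, 0.113, -0.36, 0.02],
  [0.1253, -0.2852, 0.113, -0.36, 0.02],
])

```text
t: 12.05
eef_pos: [0.5924, 0.0616, 0.1184]
ee_rot: [3.141, 0.0, -1.422]
force: [-0.2, 0.6, -2.1]
width: 0.0398
gripper_force: 25.0
```

```bash
python3 - <<'E'
from h import *
f=grab("scene");p=proj("scene",[[.5935,.0634,.08]])[0]
x,y=map(int,p-[60,45]);cv2.imwrite("pics/s3.png",cv2.resize(f["color"][y:y+90,x:x+120],None,fx=6,fy=6,interpolation=cv2.INTER_CUBIC))
E
```

```text
(no output)
```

View pics/s3.png

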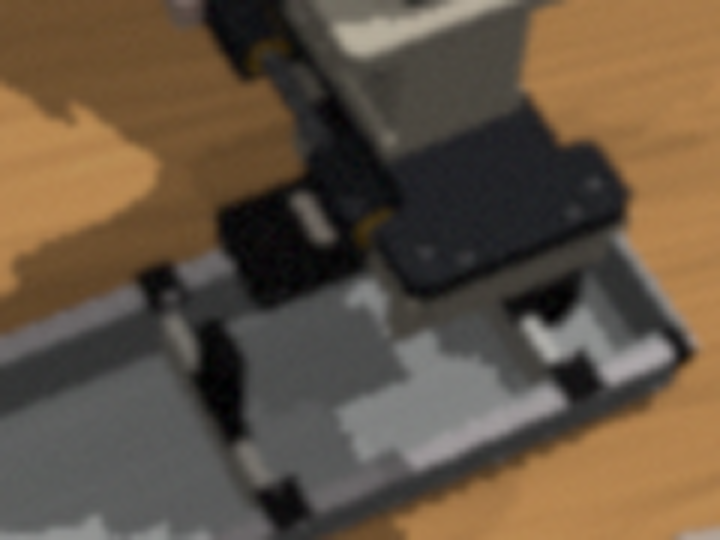

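Call:
step_arm([
  [0, 0.001, -0.03, 0, 0.02],
  [0, 0.001, -0.055, 0, 0.02],
  [0, 0.001, -0.075, 0, 0.02],
  [0, 0.001, -0.088, 0, 0.02],
  [0, 0.001, -0.096, 0, 0.02],
  [0, 0.001, -0.096, 0, 0.02],
])

```text
t: 12.7
eef_pos: [0.5923, 0.0636, 0.0219]
ee_rot: [3.14, -0.0, -1.419]
force: [-0.6, -0.6, -1.2]
width: 0.0395
gripper_force: 25.0
```

Call:
step_arm([
  [0.001, 0, -0.004, 0, 0.02],
  [0.001, 0, -0.008, 0, 0.02],
  [0.001, 0, -0.01, 0, 0.02],
  [0.001, 0, -0.011, 0, 0.02],
  [0.001, 0, -0.011, 0, 0.02],
])

```text
t: 13.2
eef_pos: [0.5938, 0.0632, 0.0116]
ee_rot: [-3.142, -0.0, -1.42]
force: [0.2, -0.6, -0.6]
width: 0.0395
gripper_force: 25.0
```

Call:
step_arm([
  [0, 0, -0.001, 0, 0.02],
  [0, 0, -0.001, 0, 0.02],
])

```text
t: 13.4
eef_pos: [0.5939, 0.0633, 0.0111]
ee_rot: [-3.141, -0.0, -1.42]
force: [-1.0, -0.7, 3.5]
width: 0.0399
gripper_force: 25.0
```

Call:
step_arm([
  [0, 0, 0, 0, 0.048],
  [0, 0, 0, 0, 0.048],
  [0, 0, 0.01, 0, 0.048],
  [0, 0, 0.035, 0, 0.048],
  [0, 0, 0.08, 0, 0.048],
  [0, 0, 0.12, 0, 0.06],
  [-0.009, -0.04, 0.14, -0.1, 0.06],
  [-0.019, -0.088, 0.14, -0.22, 0.06],
  [-0.029, -0.135, 0.14, -0.34, 0.06],
  [-0.039, -0.182, 0.14, -0.46, 0.06],
  [-0.049, -0.229, 0.14, -0.58, 0.06],
  [-0.059, -0.276, 0.14, -0.7, 0.06],
  [-0.069, -0.322, 0.14, -0.785, 0.06],
  [-0.079, -0.368, 0.14, -0.785, 0.06],
  [-0.088, -0.41, 0.14, -0.785, 0.06],
  [-0.0957, -0.444, 0.14, -0.785, 0.06],
  [-0.0957, -0.444, 0.14, -0.785, 0.06],
  [-0.0957, -0.444, 0.14, -0.785, 0.06],
])

```text
t: 15.2
eef_pos: [0.4975, -0.3815, 0.1508]
ee_rot: [3.142, 0.0, -2.207]
force: [-0.7, 0.6, -0.5]
width: 0.0597
gripper_force: 0.0
```

```bash
python3 - <<'E'
from h import *
f=grab("scene");im=f["color"]
c=np.zeros((600,800,3),np.uint8)
c[:300,:]=cv2.resize(im[190:265,225:425][:, :],(800,300),interpolation=cv2.INTER_CUBIC)
p=proj("scene",[[.4983,-.3811,.0]])[0];x,y=map(int,p-[60,25])
c[304:604,:600]=cv2.resize(im[y:y+59,x:x+120],(600,296),interpolation=cv2.INTER_CUBIC)
cv2.imwrite("pics/s4.png",c)
E
```

```text
(no output)
```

View pics/s4.png

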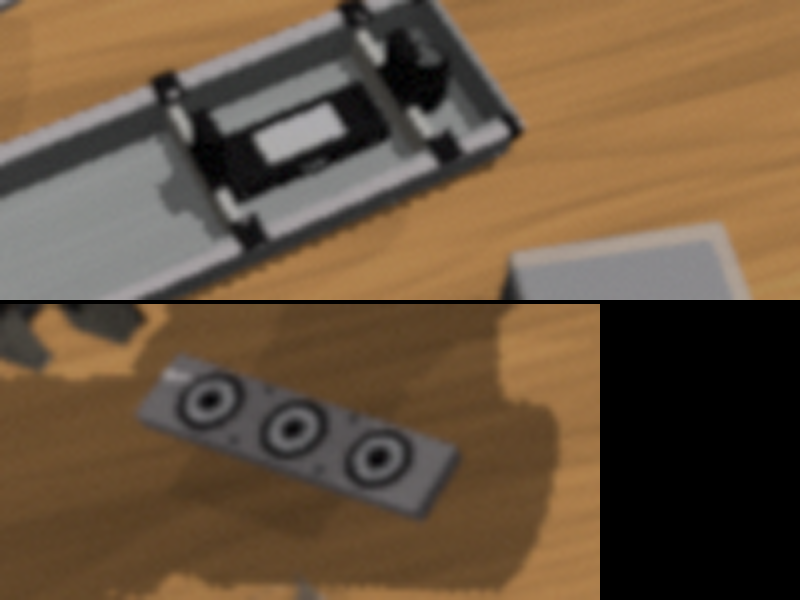

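The case lies flat in its compartment. Eyepiece stands. Slider is undisturbed; descend on it.

Call:
step_arm([
  [0.001, 0, -0.045, 0, 0.06],
  [0.001, 0, -0.09, 0, 0.06],
  [0.001, 0, -0.12, 0, 0.06],
  [0.001, 0, -0.138, 0, 0.06],
  [0.001, 0, -0.1465, 0, 0.06],
  [0.001, 0, -0.1465, 0, 0.06],
  [0.001, 0, -0.1465, 0, 0.02],
  [0.001, 0, -0.1465, 0, 0.02],
  [0.001, 0, -0.1465, 0, 0.02],
  [0.001, 0, -0.1465, 0, 0.02],
  [0.001, 0, -0.1465, 0, 0.02],
], newtons=30)

```text
t: 16.35
eef_pos: [0.5, -0.3812, 0.0053]
ee_rot: [-3.139, 0.0, -2.205]
force: [0.2, 1.1, 7.6]
width: 0.0358
gripper_force: 30.0
```

Call:
step_arm([
  [0, 0, 0.02, 0, 0.02],
  [0, 0, 0.05, 0, 0.02],
  [0, 0, 0.09, 0, 0.02],
  [0.006, 0.014, 0.115, 0.06, 0.02],
  [0.02, 0.05, 0.115, 0.16, 0.02],
  [0.034, 0.088, 0.115, 0.27, 0.02],
  [0.049, 0.126, 0.115, 0.38, 0.02],
  [0.064, 0.164, 0.115, 0.49, 0.02],
  [0.079, 0.202, 0.115, 0.6, 0.02],
  [0.094, 0.24, 0.115, 0.7, 0.02],
  [0.107, 0.275, 0.115, 0.785, 0.02],
  [0.1158, 0.2982, 0.115, 0.785, 0.02],
  [0.1158, 0.2982, 0.115, 0.785, 0.02],
  [0.1158, 0.2982, 0.115, 0.785, 0.02],
  [0.1158, 0.2982, 0.115, 0.785, 0.02],
])

```text
t: 17.85
eef_pos: [0.6142, -0.0831, 0.1188]
ee_rot: [3.141, 0.0, -1.421]
force: [-0.1, 0.4, -1.9]
width: 0.0359
gripper_force: 30.0
```

```bash
python3 - <<'E'
from h import *
f=grab("scene");p=proj("scene",[[.6158,-.083,.08]])[0];print(arm.get_state()["eef_pos"])
x,y=map(int,p-[70,50]);cv2.imwrite("pics/s5.png",cv2.resize(f["color"][y:y+100,x:x+133],None,fx=6,fy=6,interpolation=cv2.INTER_CUBIC))
E
```

```text
[ 0.61424812 -0.08338323  0.11891157]
```

View pics/s5.png

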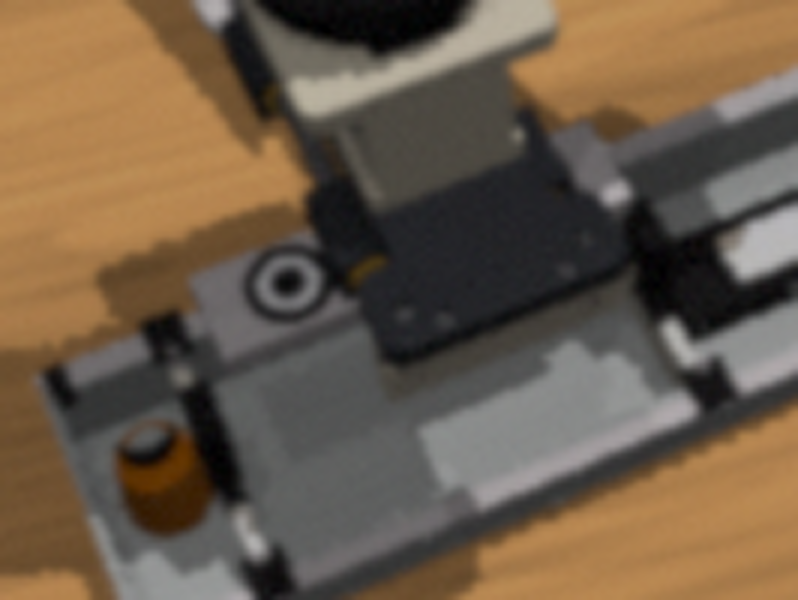

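```bash
python3 - <<'E'
from h import *
p=proj("scene",[[.6158,-.083,.08]])[0];o=np.array([int(v) for v in p-[70,50]])
c=np.array([.606,-.0187]);a=.1516;ex=np.array([np.cos(a),np.sin(a)]);ey=np.array([-ex[1],ex[0]])
for u in [(190,283),(220,362),(583,123),(620,180)]:
    w=ray("scene",o+(np.array(u)+.5)/6-.5,.1257)[:2];print(w,(w-c)@ex,(w-c)@ey)
w=np.array([.6142,-.0834]);print((w-c)@ex,(w-c)@ey)
E
```

```text
[ 0.61148815 -0.15946267] -0.015832765941673307 -0.1399770470780149
[ 0.64425912 -0.15585802] 0.01710671066626677 -0.14136280791415448
[ 0.58792378 -0.01441095] -0.017221171907064434 0.006969723801593659
[ 0.61476561 -0.00889221] 0.010146249612934593 0.008371514579581733
-0.0016650405000165165 -0.06519630081632934
```

Call:
step_arm([
  [0.0005, 0, -0.03, 0, 0.02],
  [0.001, 0, -0.06, 0, 0.02],
  [0.001, 0, -0.08, 0, 0.02],
  [0.001, 0, -0.093, 0, 0.02],
  [0.001, 0, -0.1, 0, 0.02],
  [0.001, 0, -0.104, 0, 0.02],
  [0.001, 0, -0.107, 0, 0.02],
  [0.001, 0, -0.109, 0, 0.02],
  [0.001, 0, -0.11, 0, 0.02],
  [0.001, 0, -0.11, 0, 0.02],
])

```text
t: 18.9
eef_pos: [0.616, -0.0824, 0.0094]
ee_rot: [-3.141, -0.0, -1.42]
force: [0.9, 0.3, -1.3]
width: 0.0354
gripper_force: 30.0
```

Call:
step_arm([
  [0, 0, -0.0008, 0, 0.02],
  [0, 0, -0.0012, 0, 0.02],
  [0, 0, -0.0012, 0, 0.02],
])

```text
t: 19.2
eef_pos: [0.6161, -0.0824, 0.0093]
ee_rot: [-3.141, -0.0, -1.419]
force: [-3.3, 1.4, 8.3]
width: 0.0359
gripper_force: 30.0
```

Contact made; release, lift, and withdraw toward the robot's right.

Call:
step_arm([
  [0, 0, 0, 0, 0.045],
  [0, 0, 0, 0, 0.045],
  [0, 0, 0, 0, 0.045],
  [0, 0, 0.01, 0, 0.045],
  [0, 0, 0.035, 0, 0.045],
  [0, 0, 0.08, 0, 0.045],
  [0, 0, 0.12, 0, 0.045],
  [0, 0, 0.16, 0, 0.045],
  [-0.03, -0.04, 0.2, 0, 0.045],
  [-0.06, -0.08, 0.2, 0, 0.045],
  [-0.1, -0.12, 0.2, 0, 0.045],
  [-0.13, -0.16, 0.2, 0, 0.045],
  [-0.15, -0.2, 0.2, 0, 0.045],
  [-0.17, -0.24, 0.2, 0, 0.045],
  [-0.19, -0.28, 0.2, 0, 0.045],
  [-0.2, -0.32, 0.2, 0, 0.045],
  [-0.2, -0.32, 0.2, 0, 0.045],
  [-0.2, -0.32, 0.2, 0, 0.045],
])

```text
t: 21.0
eef_pos: [0.4151, -0.4034, 0.2081]
ee_rot: [3.142, 0.0, -1.422]
force: [0.1, -0.6, -0.2]
width: 0.045
gripper_force: 0.0
```

```bash
python3 - <<'E'
from h import *
f=grab("scene");im=f["color"]
g=grab("top")["color"]
c=np.zeros((600,800,3),np.uint8)
c[:370,:780]=cv2.resize(im[175:298,120:380],(780,370),interpolation=cv2.INTER_CUBIC)
c[375:600,:500]=cv2.resize(g[165:232,225:375],(500,225),interpolation=cv2.INTER_CUBIC)
c[375:600,500:]=cv2.resize(g[60:330,100:460],(300,225),interpolation=cv2.INTER_AREA)
cv2.imwrite("pics/s6.png",c)
E
```

```text
(no output)
```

View pics/s6.png

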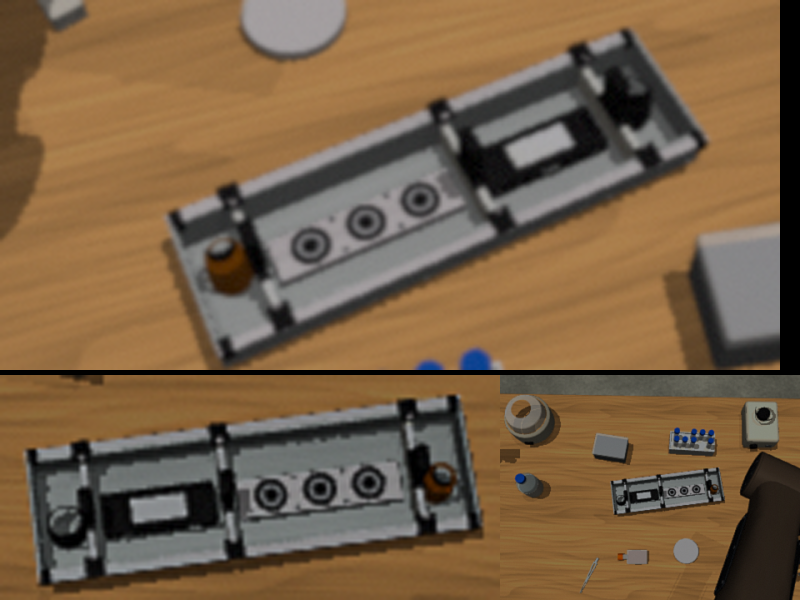

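The picture shows the slider flat in its compartment (upper panel, 280–465, 170–280) and the case in the next one. The eyepiece and bottle are standing and the bystanders look unmoved.

```bash
python3 -c "
from station import arm
print(arm.job_done())"
```

```text
the job is handed in; nothing more can be done
None
```

The job is handed in after about 21 s of robot time: the dividers are moved, the slider and case lie flat in their own compartments, the eyepiece and bottle still stand in the end compartments, and in the final pictures nothing else appears to have moved.

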